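# Wind the lab lift level with the shelf

## Task

Pick up the loose crank by its upright black grip, ease its square socket fully down onto the lift's upright square shaft without forcing it (feel for the angle at which it drops on), and wind the lift up with it until the top of the lift's plate, carrying the tube rack, is level with the top of the small clamped shelf beside it, within 3 mm. Then let go, leaving the crank seated on the shaft. Turn the lift only by the crank, without straining it, and leave the rack, the stand and everything else as it stands.

Things in the scene. Friction and masses are not known exactly. Their poses are not given: they have to be found in the camera images.
- lift: the fixed screw lift. Origin: at table height under the axis of its upright drive shaft; z up, x towards its plate. Grey gear housing 76 x 76 mm, 98 mm tall, round the origin; base 150 mm wide, reaching 240 mm along +x. The shaft is self-locking and turns stiffly (0.10 N m): one full turn clockwise, seen from above, lifts the plate 15 mm, counter-clockwise lowers it; travel about 3 turns
- shoulder (a point): on the shaft axis, top of the steel collar (34 mm across, 110 mm above the table) on which the fitted crank's underside rests. It does not turn with the shaft. Above it the shaft is 14 mm square for 34 mm, topped by the nose
- nose (a point): tip of the shaft's round nose, 42 mm above the shoulder: 8 mm high, 14 mm across for 3 mm, then tapering to 7 mm at the tip. It does not turn with the shaft. The angle of the square below it is NOT measured and differs every time: the crank drops over it only within about 0.15 rad of one of four fitting angles (90 degrees apart); else the socket catches on the square's corners, its underside about 34 mm above the shoulder
- plate_top (a point): on the upper face of the lift's aluminium plate (130 along the lift's x, 150 across, 10 mm thick, centre 150 mm from the shaft axis), 10 mm from the middle of its far edge; rises with the plate. z is up
- tube_rack: the white tube rack, 56 x 116 x 34 mm (46 mm with its tubes), 0.2 to 0.4 kg, loose in the middle of the plate; origin at the centre of its underside
- stand: the fixed rod stand at the far end of the lift: steel foot 100 x 160 mm, upright rod 182 mm tall; origin on the table at the middle of the foot's edge near the lift
- shelf_top (a point): on the upper face of the aluminium shelf (62 x 140 x 10 mm) clamped to the stand, 10 mm from its edge nearest the lift. Its height differs every time, 14 to 30 mm above the plate at the start. z is up
- crank: the loose steel crank, 0.19 kg, lying level on the table, grip up. Origin: centre of its hub's underside, on the socket axis; z up, x along the bar to the grip. Hub 30 x 30 x 30 mm with a 16.2 mm square socket right through, sides along the crank's x and y, flared 1 mm at the underside. Bar 18 mm wide, 10 mm thick, flush with the underside
- grip_mid (a point): middle of the crank's black round grip: an upright cylinder 24 mm across, from 12 to 60 mm above the crank's underside, axis 65 mm from the socket axis; the point is on that axis, 38 mm above the underside. The grip spins on its pin with slight friction (0.03 N m), so the gripper need not turn while winding; carried, the crank keeps its angle by this friction
- tip_box: a loose pipette-tip box, 120 x 82 x 60 mm, grey with a blue deck full of tips; origin at the centre of its underside
- beaker: a loose empty glass beaker, 72 mm across, 85 mm tall; origin at the centre of its underside
- petri_dish: a loose closed clear dish, 88 mm across, 14 mm tall; origin at the centre of its underside
- pipette: a loose white hand pipette lying flat, about 250 mm long; origin at its middle, on the table
- pencil: a loose red pencil, 160 x 8 mm, lying flat; origin at its middle, on the table
- reagent: a loose amber jar, 60 mm across, 110 mm tall; origin at the centre of its underside

How it is judged (in metres and radians):
On the way:
1. the crank is fully down on the shaft while the plate is still more than 10 mm below the shelf (z of crank in the frame of shoulder below 0.005 m and horizontal distance between crank and shoulder below 0.004 m and angle between crank's own z axis and vertical below 0.12 rad and z of plate_top in the frame of shelf_top below -0.01 m), for 0.2 s.
At the end, for the whole second after the job is handed in: The plate's top is within 3 mm of the shelf's top in height; the crank is left on the shaft, its underside within 5 mm of the collar and within 4 mm of the shaft axis, level within 0.12 rad; the rack stands upright on the plate; all at rest (z of plate_top in the frame of shelf_top between -0.003 and 0.003 m and z of crank in the frame of shoulder below 0.005 m and horizontal distance between crank and shoulder below 0.004 m and angle between each of crank, tube_rack's own z axis and vertical below 0.12 rad and z of tube_rack in the frame of plate_top between -0.006 and 0.006 m and linear speed of each of crank, tube_rack below 0.02 m/s); the robot touches nothing.
It fails at once if the crank is forced: more than 50 N between crank and lift (contact force between crank and lift above 50 N).
It fails at once if the lift is pushed or turned by the fingers instead of the crank (over 8 N) (contact force between the fingers and lift above 8 N).
It fails at once if the rack is pushed well out of its place on the plate (origin over 75 mm from plate_top) or tipped (horizontal distance between tube_rack and plate_top above 0.075 m or angle between tube_rack's own z axis and vertical above 0.3 rad).
It fails at once if the shelf is moved by more than 2 mm (distance of shelf_top from where it was at the start of the episode above 0.002 m).
It fails at once if something else on the bench is moved by more than 20 mm (distance of any of tip_box, beaker, petri_dish, pipette, pencil, reagent from where it was at the start of the episode above 0.02 m).
It also fails if it takes over 72 s, if anything falls off the work surface, if the arm or the gripper's body presses on something with over 40 N, if the wrist force passes 120 N, or if a joint passes its speed limit or range.

## Robot

A 7-joint arm with a two-finger parallel gripper is mounted at the origin on the work surface. World frame = base frame: x ahead of the robot, y to its left, z up, the work surface at z = 0. Lengths are in mm, angles in rad, forces in N, time in s.
With the tool pointing down it reaches from about 400 to 875 mm from the base axis. Payload 19.3 kg.
Tool frame: the origin (TCP) lies at the very end of the fingers, on their centre line; the grasp point (between the pads) lies 19 mm behind it (grip_point_offset is the z of the grasp point in the tool frame, in mm); z points along the fingers, x is the direction in which the jaws open and shut, and the axes are right-handed (so a half turn about z gives the same grasp; the last joint's range is limited). The gripper opens to 85 mm and grips with 20 to 120 N. Pads are 22 mm wide; open, the fingers measure 114 mm over their backs; the gripper's body (76 mm by 85 mm) begins 54 mm behind the grasp point. The pads swing forward as they close: fully open they stand 13 mm farther back than shut.
Start: joints at [1.203, 0.521, -0.036, 1.599, 0.021, 1.021, -0.113], TCP at [183.358, -597.49, 231.291] pointing down, gripper open.
Joint ranges: [-2.91, 2.91], [-0.3, 2.13], [-1.5, 1.42], [0.17, 2.43], [-1.26, 4.41], [0.16, 1.93], [-2.52, 2.52]. Speed limits (rad/s): [1.89, 1.89, 2.39, 2.39, 3.01, 3.01, 3.01].

## Interface

Orientations are given as a 3x3 rotation matrix whose columns are the frame's x, y, z axes.
In Python, from workcell import movep, movel, goto_joints, open_gripper, clamp, wait, inverse_kinematics, read_state, camera, PlanningError, finish_job, grip_point_offset gives the robot as it stands. Calls block until the motion is done:
- movep(position, orientation): joint-space move of the TCP to a pose.
- movel(position, frame=None, max_speed=150, guard=None): straight line of the TCP; frame=None keeps the orientation; max_speed is the mean speed in mm/s. With guard (N) it stops when the force on the tool has changed by that much, and returns True; else False.
- goto_joints(angles): joint-space move.
- open_gripper() and clamp(): open the fingers fully, or close them until they stop; the grip force is fixed at half the most.
- wait(seconds).
- inverse_kinematics(position, orientation): joint angles nearest the present ones, or None.
- read_state(): the state.
- camera(name): name is "scene" or "top"; returns a dict with "image" (400x640x3 uint8, blue, green, red), "range_z" (400x640 float32, mm along the optical axis (not along the pixel's ray), 0 where there is no reading), "fx", "fy", "cx", "cy" (pixels), "cam_to_world" (4x4, takes a point from camera to world coordinates). Camera axes: x right, y up, looking along -z (the intrinsics and any distortion apply to the point x, -y, -z); pixel columns grow to the right and rows downward; lengths in mm; the calibration is good to about 2 mm. A picture is of the moment at which its call begins.
A pose or a line that the arm cannot do raises PlanningError and nothing moves.
- finish_job(): hands the job in, once; it reports no verdict.
The state is a dict: "time": time; "qpos": joint angles; "qvel": joint speeds; "joint_efforts": joint torques, N m; "eef_pos": TCP position; "tool_rot": TCP orientation; "ft_force": force on the tool from outside, world axes, zero at the start; "torque": the same for the moment, N m; "finger_gap": finger opening in mm.
Only numpy, scipy, OpenCV 4.12 (cv2) and the standard library are available. Lean on these libraries where they do the work, as an engineer would, in place of code of your own. Each camera call takes 0.05 s, during which the arm holds its last target.

## Working session

There is one attempt and no reset: what is moved stays moved. The work goes in short steps, each a Python script; the robot and the scene stay as the last script left them, time stands still between calls to the robot, and variables do not carry over. Pictures are saved under pics/ and viewed, and the job is handed in when it is done.

```bash
ls; mkdir -p pics; python3 - <<'E'
from workcell import *
import cv2,numpy as np
for n in ("scene","top"):
    c=camera(n); cv2.imwrite(f"pics/{n}0.png",c["image"]); np.savez(f"pics/{n}0.npz",**c)
    print(n,c["fx"],c["fy"],c["cx"],c["cy"],np.round(c["cam_to_world"],3).tolist(),[k for k in c],(c["range_z"]>0).mean())
s=read_state(); print(s["time"],s["ft_force"],s["finger_gap"],s["tool_rot"]); print(grip_point_offset)
E
```

```text
pics
scene 361.8260686682714 361.8260686682714 322.7610545925156 203.4758733308551 [[-0.513, -0.722, 0.464, 954.605], [0.858, -0.435, 0.273, 250.266], [0.005, 0.538, 0.843, 902.209], [0.0, 0.0, 0.0, 1.0]] ['image', 'range_z', 'fx', 'fy', 'cx', 'cy', 'cam_to_world'] 0.99605859375
top 430.0913432295227 430.0913432295227 314.46867205181996 197.55917596696614 [[0.021, 0.995, -0.099, 410.907], [-1.0, 0.02, -0.013, -41.426], [-0.011, 0.099, 0.995, 1226.103], [0.0, 0.0, 0.0, 1.0]] ['image', 'range_z', 'fx', 'fy', 'cx', 'cy', 'cam_to_world'] 0.9960625
0.1 [ 0.08069746 -0.15262058  0.90856647] 85.4005478004495 [[ 2.93449581e-01 -9.55974469e-01 -3.98197307e-04]
 [-9.55974056e-01 -2.93449828e-01  8.95803934e-04]
 [-9.73216621e-04  1.17793006e-04 -9.99999519e-01]]
-18.700000000000003
```

View pics/scene0.png

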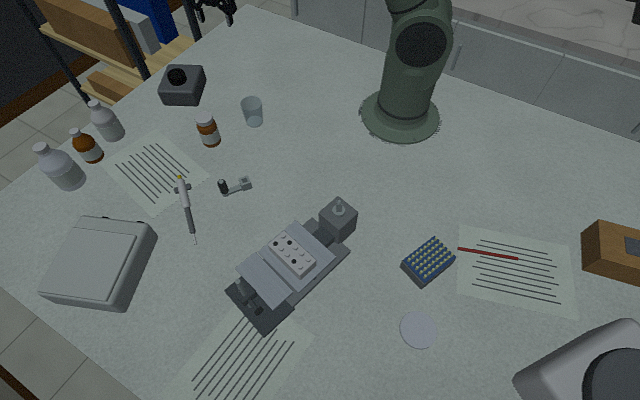

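View pics/top0.png

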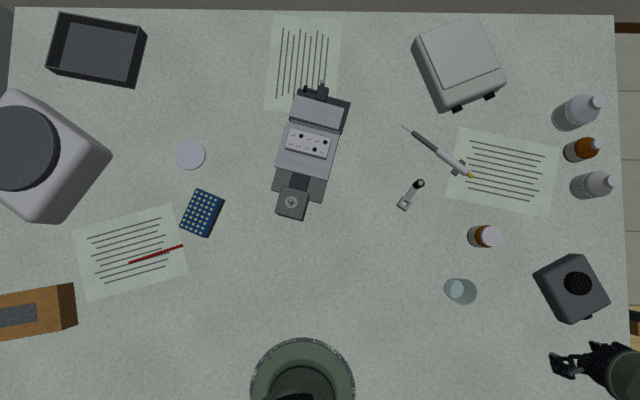

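The top view shows the lift housing at about (292,203), and the plate with the rack above it at (307,142). The shelf is at about (319,113). The crank hub is at (404,204) and its grip at (418,184). Next I'll zoom in and deproject.

```bash
cat > h.py <<'E'
import numpy as np,cv2
def load(n): return dict(np.load(f"pics/{n}.npz"))
def pts(c):
    v,u=np.mgrid[0:400,0:640]; z=c["range_z"]
    P=np.stack([(u-c["cx"])/c["fx"]*z,-(v-c["cy"])/c["fy"]*z,-z,np.ones_like(z)],-1)
    return (P@c["cam_to_world"].T)[...,:3]
def ray(c,u,v,h):
    T=c["cam_to_world"]; d=T[:3,:3]@np.array([(u-c["cx"])/c["fx"],-(v-c["cy"])/c["fy"],-1]); o=T[:3,3]
    return o+d*(h-o[2])/d[2]
def proj(c,p):
    q=np.linalg.inv(c["cam_to_world"])@np.r_[p,1]; return np.array([c["cx"]-c["fx"]*q[0]/q[2],c["cy"]+c["fy"]*q[1]/q[2]])
E
python3 - <<'E'
from h import *
for n,bs in (("top0",[(265,80,95,145),(390,165,45,50)]),("scene0",[(220,190,140,145),(210,165,50,40)])):
    c=load(n);P=pts(c)
    ims=[]
    for i,(x,y,w,h) in enumerate(bs):
        k=5 if i==0 and n=="scene0" else (4 if i==0 else 10)
        if n=="scene0" and i==0:k=4
        cv2.imwrite(f"pics/{n}_z{i}.png",cv2.resize(c["image"][y:y+h,x:x+w],None,fx=k,fy=k,interpolation=cv2.INTER_CUBIC))
    if n=="top0":
        for (u,v) in [(292,203),(280,195),(300,212),(283,160),(318,113),(330,115),(305,125),(290,160),(404,205),(418,184),(411,194),(404,170)]:
            print(u,v,P[v,u].round(1))
E
```

```text
292 203 [504.7  29.8 135. ]
280 195 [528.6  64.7  95.9]
300 212 [484.7  10.7  96.1]
283 160 [627.3  61.6  70.6]
318 113 [753.9 -31.3  91.8]
330 115 [748.8 -63.8  92.4]
305 125 [740.8   6.   16.1]
290 160 [627.6  42.5  71. ]
404 205 [ 5.169e+02 -2.813e+02 -1.000e-01]
418 184 [ 570.1 -307.8   59.1]
411 194 [ 547.5 -298.6   12.6]
404 170 [ 618.7 -282.1   -4.3]
```

View pics/top0_z0.png

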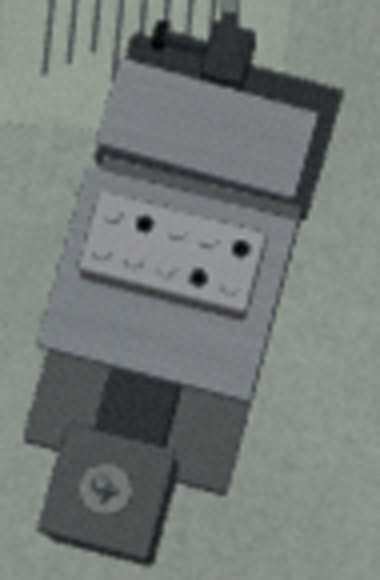

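View pics/top0_z1.png

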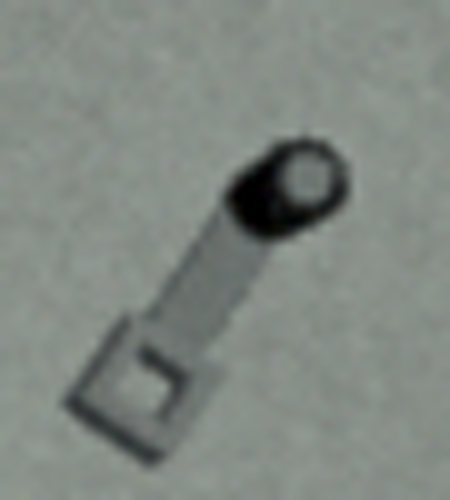

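View pics/scene0_z0.png

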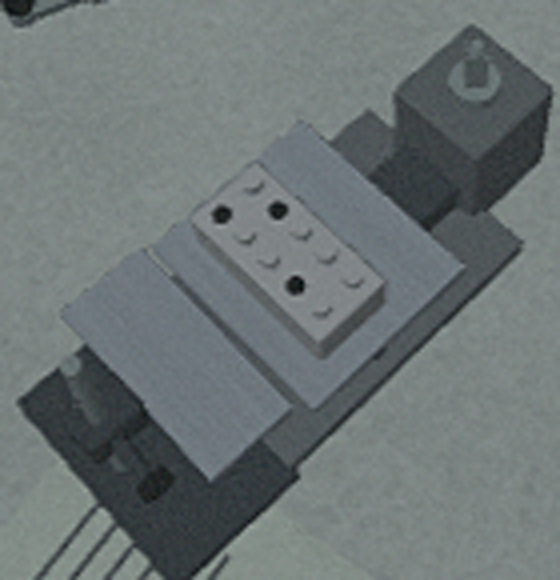

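View pics/scene0_z1.png

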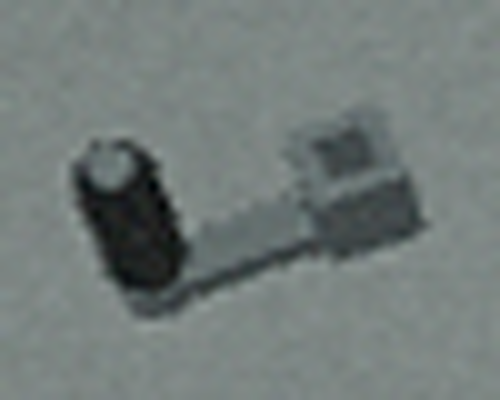

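```bash
python3 - <<'E'
from h import *
for n in ("top0","scene0"):
    c=load(n);P=pts(c)
    X,Y,Z=P[...,0],P[...,1],P[...,2]
    def reg(x0,x1,y0,y1): return (X>x0)&(X<x1)&(Y>y0)&(Y<y1)
    def rect(m):
        r=cv2.minAreaRect(P[m][:,:2].astype(np.float32)); return np.round(r[0],1),np.round(r[1],1),round(r[2],1),m.sum()
    near=reg(430,580,-50,110)
    m=near&(Z>92)&(Z<104); print(n,"housing",rect(m),np.median(Z[m]))
    m=near&(Z>105); print(" shaft pts",m.sum()); q=P[m]; print(np.c_[np.argwhere(m)[:,::-1],q.round(0)][np.argsort(-q[:,2])][:14].astype(int).tolist())
    far=reg(560,860,-150,130)
    # collar
    h,e=np.histogram(Z[far],bins=np.arange(0,140,3)); print([(int(a),int(b)) for a,b in zip(e,h) if b>30])
    m=far&(Z>65)&(Z<77); print(" plate",rect(m),np.median(Z[m]),Z[m].std())
    m=far&(X>700)&(Z>84)&(Z<100); print(" shelf",rect(m),np.median(Z[m]),Z[m].std())
    k=reg(470,620,-350,-240)
    m=k&(Z>24)&(Z<36);print(" hub",rect(m),P[m].mean(0).round(1))
    m=k&(Z>50)&(Z<66);print(" grip top",P[m].mean(0).round(1),m.sum())
    m=k&(Z>6)&(Z<16);print(" bar",rect(m))
    t=reg(480,600,-200,0)&(abs(Z)<8);print(" table z",np.median(Z[t]))
    # grip tops & shaft enlarged
for n,(x,y) in (("top0",(292,203)),("scene0",(339,210))):
    c=load(n);g=c["image"][y-14:y+14,x-14:x+14]
    g=cv2.normalize(g,None,0,255,cv2.NORM_MINMAX)
    cv2.imwrite(f"pics/{n}_shaft.png",cv2.resize(g,None,fx=16,fy=16,interpolation=cv2.INTER_NEAREST))
E
```

```text
top0 housing (array([509.9,  34.4]), array([76.2, 75.9]), 76.1, np.int64(681)) 97.78478146527209
 shaft pts 133
[[291, 201, 508, 31, 155], [289, 201, 508, 36, 152], [290, 199, 513, 34, 152], [289, 202, 506, 36, 152], [289, 200, 511, 36, 152], [289, 199, 513, 37, 151], [290, 198, 516, 34, 151], [288, 200, 511, 39, 151], [292, 199, 513, 29, 150], [290, 201, 508, 34, 150], [291, 198, 516, 32, 149], [290, 200, 511, 34, 149], [291, 202, 506, 32, 148], [289, 203, 503, 36, 148]]
[(0, 1693), (3, 449), (6, 86), (9, 232), (12, 411), (15, 328), (18, 95), (39, 32), (42, 90), (45, 81), (66, 183), (69, 693), (72, 585), (75, 114), (87, 77), (90, 484), (93, 544), (96, 177), (99, 84), (102, 327), (105, 367), (108, 101), (114, 53), (117, 80)]
 plate (array([655.7,  -1.6]), array([150.2, 130.9]), 76.2, np.int64(1570)) 71.6470858040376 2.1871940954818356
 shelf (array([773.2, -30.7]), array([140. ,  95.1]), 74.7, np.int64(1262)) 93.31609599096055 2.3578123354699527
 hub (array([ 540.4, -290.9]), array([29.8, 79.5]), 57.0, np.int64(100)) [ 523.8 -279.9   30. ]
 grip top [ 573.1 -312.2   60.3] 59
 bar (ar
[... 607 characters left out ...]
 498), (12, 830), (15, 531), (18, 82), (42, 91), (45, 84), (63, 31), (66, 64), (69, 801), (72, 791), (75, 46), (81, 33), (84, 31), (87, 51), (90, 403), (93, 1099), (96, 191), (99, 57), (102, 327), (105, 587), (108, 75), (114, 65), (117, 122)]
 plate (array([711.4, -11.1]), array([150.6, 237.2]), 76.5, np.int64(1705)) 71.9570598552267 1.6487328795741243
 shelf (array([768.6, -22.2]), array([136.2, 147.7]), 0.3, np.int64(1733)) 94.03199540221419 2.0290571156704327
 hub (array([ 550.6, -292. ]), array([34.5, 91.5]), 56.8, np.int64(102)) [ 537.3 -280.7   29.7]
 grip top [ 581.1 -307.9   59.8] 58
 bar (array([ 553.2, -288.4]), array([27.1, 89.2]), 58.9, np.int64(114))
 table z 0.24204776362125813
```

```bash
python3 -c "
import cv2,numpy as np
cv2.imwrite('pics/sh.png',cv2.resize(np.hstack([cv2.imread('pics/top0_shaft.png'),cv2.imread('pics/scene0_shaft.png')]),(800,400)))"
```

```text
(no output)
```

View pics/sh.png

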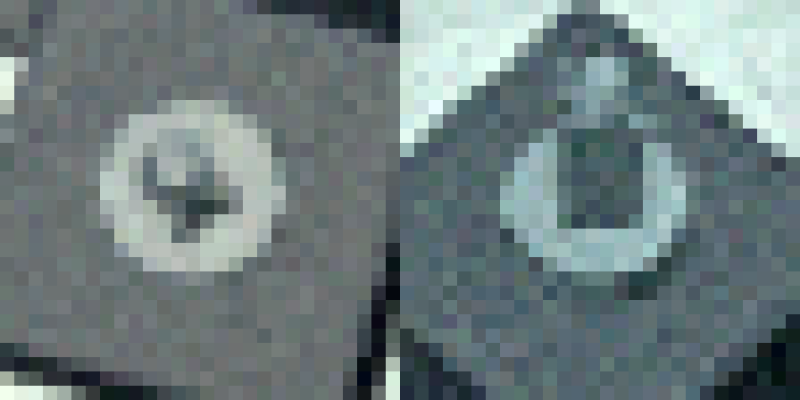

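Both cameras agree on heights, sizes and yaw, but their xy differs by 5–8 mm. I'll use the robot's own base, which sits at the origin, as a reference.

```bash
python3 - <<'E'
from h import *
from scipy.optimize import least_squares
for n in ("top0","scene0"):
    c=load(n);P=pts(c);X,Y,Z=P[...,0],P[...,1],P[...,2]
    for a,b in ((5,20),(20,40),(40,70),(70,100),(100,140)):
        m=(np.hypot(X,Y)<200)&(Z>a)&(Z<b); q=P[m]
        if len(q)<30: continue
        f=lambda p:np.hypot(q[:,0]-p[0],q[:,1]-p[1])-p[2]
        r=least_squares(f,[0,0,100],loss="soft_l1",f_scale=2); print(n,a,b,len(q),r.x.round(1),np.median(abs(r.fun)).round(2))
    # matched crank
    m=(X>480)&(X<620)&(Y>-350)&(Y<-240)
    hm=m&(Z>26)&(Z<34)&(X<553)
    cc=cv2.minAreaRect(P[hm][:,:2].astype(np.float32)); print("hub",cc,hm.sum())
E
```

```text
top0 5 20 2523 [ -1.7  -2.3 117.7] 11.11
top0 20 40 421 [-3.6 -2.1 90.5] 2.02
top0 40 70 159 [-2.7 -2.2 86.8] 0.81
top0 70 100 289 [-2.2 -2.3 85.1] 0.7
top0 100 140 297 [-1.5 -2.3 84.1] 0.34
hub ((519.845458984375, -277.5693664550781), (29.772815704345703, 30.501893997192383), 57.044681549072266) 80
scene0 5 20 1505 [  0.7  -2.  117.8] 11.2
scene0 20 40 342 [ 1.7 -1.6 88.5] 2.01
scene0 40 70 333 [ 2.4 -1.3 85.7] 1.14
scene0 70 100 400 [ 2.1 -1.2 84.4] 0.94
scene0 100 140 511 [ 2.3 -1.  84. ] 0.84
hub ((524.780517578125, -275.12042236328125), (34.58428192138672, 29.952056884765625), 56.29450225830078) 70
```

Correcting each camera by its base offset makes them agree within about 2 mm:

| Item | Estimate |
|---|---|
| Shaft axis | (512.4, 37.5) |
| Hub | (522.3, -274.7) |
| Crank angle | -33° |
| Grip | (576.8, -310.1) |

The square's flat face seems to point toward the scene camera at about 26°, so a fitting angle should be near -64°. Next I'll grasp the crank.

```bash
cat >> h.py <<'E'
def R(deg):
    a=np.radians(deg); return np.array([[np.cos(a),np.sin(a),0],[np.sin(a),-np.cos(a),0],[0,0,-1.]])
S=np.array([512.4,37.5])
def ring(phi,r=65,s=None):
    s=S if s is None else s
    return s+r*np.array([np.cos(np.radians(phi)),np.sin(np.radians(phi))])
E
python3 - <<'E'
from workcell import *
from h import *
print(inverse_kinematics([576.8,-310.1,160],R(57)))
for phi in (-64,-154,116,26):
    p=ring(phi)
    for a in (26,-60,90): print(phi,a,np.round(inverse_kinematics([*p,130],R(a)),2) if inverse_kinematics([*p,130],R(a)) is not None else None)
g=[576.8,-310.1]
movep([*g,150],R(57)); 
print(movel([*g,20],max_speed=120,guard=8)); s=read_state(); print(s["time"],s["eef_pos"],s["ft_force"])
clamp(); s=read_state(); print(s["time"],s["eef_pos"],s["ft_force"],s["torque"],s["finger_gap"])
E
```

```text
[ 0.7828552   0.70866996 -0.6053691   1.55699933  0.45008582  1.01850154
  1.04565736]
-64 26 [ 0.41  0.6  -0.66  1.89  0.49  0.82 -0.06]
-64 -60 [ 0.17  0.54 -0.32  1.9   0.25  0.74 -1.34]
-64 90 [ 0.49  0.64 -0.79  1.88  0.59  0.87  0.97]
-154 26 [ 0.39  0.49 -0.69  2.1   0.48  0.71 -0.16]
-154 -60 [ 0.21  0.44 -0.45  2.11  0.31  0.65 -1.51]
-154 90 [ 0.49  0.53 -0.83  2.1   0.57  0.76  0.86]
116 26 [ 0.25  0.56 -0.76  2.    0.54  0.79 -0.37]
116 -60 [ 0.14  0.52 -0.6   2.01  0.43  0.74 -1.77]
116 90 [ 0.32  0.59 -0.86  2.    0.61  0.82  0.68]
26 26 [ 0.25  0.65 -0.67  1.8   0.51  0.87 -0.21]
26 -60 [ 0.07  0.6  -0.41  1.81  0.32  0.8  -1.54]
26 90 [ 0.37  0.72 -0.87  1.79  0.66  0.95  0.79]
False
3.1333 [ 577.24374559 -310.2894646    20.80376712] [-0.09877253  0.43497129  1.09387426]
3.725 [ 576.88452616 -310.14405329   20.22464326] [-0.89427164 -1.42413858  5.06119383] [0.05748663 0.27652453 0.05322878] 22.645739342060786
```

```bash
python3 - <<'E'
from workcell import *
from h import *
movel([576.8,-310.1,195],max_speed=200)
p=ring(-64)+[0,-70]
movel([*p,195],frame=R(26),max_speed=180)
wait(0.2)
s=read_state(); print(s["time"],s["eef_pos"],s["ft_force"],s["finger_gap"],s["tool_rot"][0])
for n in ("top","scene"):
    c=camera(n); np.savez(f"pics/{n}1.npz",**c); cv2.imwrite(f"pics/{n}1.png",c["image"])
    P=pts(c);X,Y,Z=P[...,0],P[...,1],P[...,2]
    m=(X>450)&(X<580)&(Y>-110)&(Y<20)&(Z>160)&(Z<215)
    d=p-np.array([0,0]); 
    m&=np.hypot(X-p[0],Y-p[1])>42
    q=P[m]; print(n,len(q),np.median(q[:,2]),cv2.minAreaRect(q[abs(q[:,2]-np.median(q[:,2]))<6][:,:2].astype(np.float32)))
c1,c2=[cv2.imread(f"pics/{n}1.png") for n in ("top","scene")]
cv2.imwrite("pics/h1.png",np.hstack([cv2.resize(c1[150:270,260:380],(400,400)),cv2.resize(c2[120:240,300:420],(400,400))]))
E
```

```text
6.3333 [540.86183729 -91.49480331 194.89381807] [ 0.07889926 -0.28930096 -2.53250591] 22.367193928799125 [ 8.99076425e-01  4.37791683e-01 -1.55761907e-04]
top 147 203.8843115186835 ((510.3748779296875, -35.53689193725586), (30.167827606201172, 28.979293823242188), 27.533344268798828)
scene 237 199.13495768065206 ((515.02294921875, -33.289737701416016), (32.865081787109375, 28.911968231201172), 31.104228973388672)
```

View pics/h1.png

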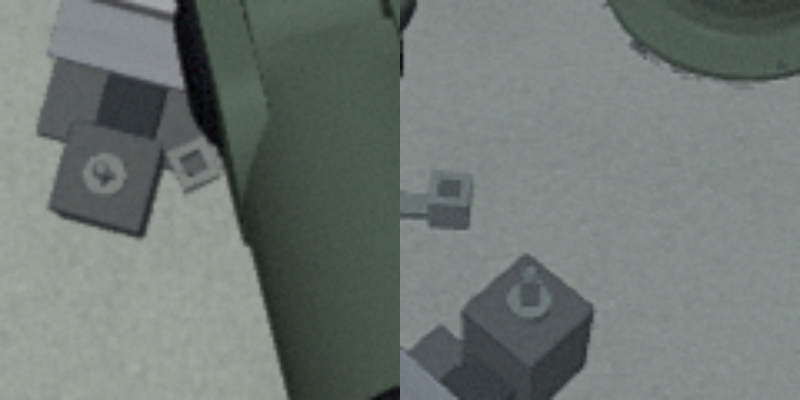

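The held hub measures (512.7, -32.7) in the corrected frame against (512.4, -32.5) expected, so the position is confirmed. The hub's and shaft's faces look parallel in the scene view. Next I'll lower it under guard.

```bash
python3 - <<'E'
from workcell import *
from h import *
p=ring(-64)+[-0.2,0.3]
movel([*p,195],max_speed=120)
print(movel([*p,168],max_speed=60,guard=6)); s=read_state(); print(s["time"],s["eef_pos"],s["ft_force"],s["torque"])
print(movel([*p,130.5],max_speed=30,guard=7)); s=read_state(); print(s["time"],s["eef_pos"],s["ft_force"],s["torque"])
for n in ("top","scene"):
    c=camera(n); np.savez(f"pics/{n}2.npz",**c); cv2.imwrite(f"pics/{n}2.png",c["image"])
c1,c2=[cv2.imread(f"pics/{n}2.png") for n in ("top","scene")]
cv2.imwrite("pics/h2.png",np.hstack([cv2.resize(c1[150:250,250:350],(400,400)),cv2.resize(c2[150:250,280:380],(400,400))]))
E
```

```text
False
7.7667 [540.67888043 -20.5881311  167.8703108 ] [ 0.12669363  0.21298517 -1.8682717 ] [-0.07726695 -0.08341714 -0.02210479]
False
9.1667 [540.75959767 -20.6478087  130.62437305] [ 1.49574669 -2.05944032 -1.33845448] [-0.5997159  -0.20692549  0.02444372]
```

View pics/h2.png

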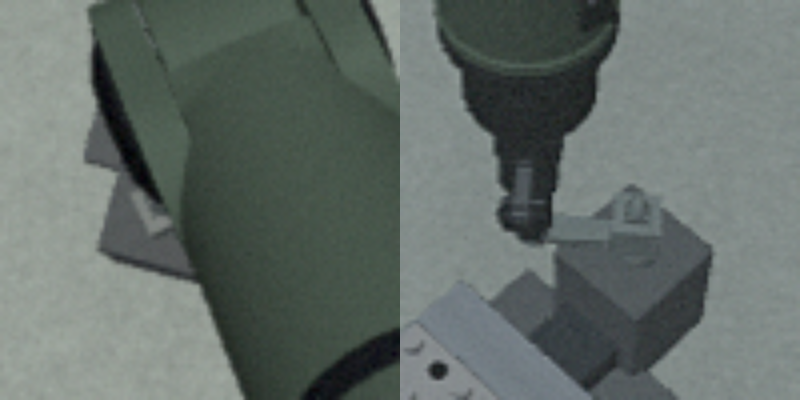

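It dropped on at the first try: TCP z is 130.6, which is seated height, and side forces are about 2 N. Now I'll start winding clockwise.

```bash
cat >> h.py <<'E'
def wind(movel,read_state,phi0,phi1,step=15,speed=60,z=130.6,off=(-0.2,0.3)):
    n=int(np.ceil(abs(phi1-phi0)/step)); mx=0
    for k,ph in enumerate(np.linspace(phi0,phi1,n+1)[1:]):
        p=ring(ph,65.2)+off
        g=movel([*p,z],max_speed=speed,guard=25)
        s=read_state(); f=s["ft_force"]; mx=max(mx,np.linalg.norm(f))
        if g: print("GUARD",ph,s["eef_pos"],f); return ph
        if k%3==2 or k==n-1:
            u=np.array([np.cos(np.radians(ph)),np.sin(np.radians(ph))]); t=np.array([u[1],-u[0]])
            print(round(ph,1),round(s["time"],2),s["eef_pos"].round(1),"rad %.1f tan %.1f z %.1f"%(f[:2]@u,f[:2]@t,f[2]))
    print("max",mx); return phi1
E
python3 - <<'E'
from workcell import *
from h import *
wind(movel,read_state,-64,-154)
E
```

```text
-109.0 10.57 [490.6 -24.3 130.5] rad 7.9 tan -0.2 z 2.0
-154.0 11.87 [452.8   9.6 130.4] rad 5.4 tan -0.2 z 3.0
max 8.216462851987666
```

```bash
cat >> h.py <<'E'
def heights(camera,tag):
    # plate: far strip/near strip in lift frame; shelf; rays from depth, corrected by base offsets
    for n,o in (("top",(2.2,2.3)),("scene",(-2.2,1.2))):
        c=camera(n) if camera else load(n+"0")
        if camera: np.savez(f"pics/{n}{tag}.npz",**c); cv2.imwrite(f"pics/{n}{tag}.png",c["image"])
        P=pts(c); d=P[...,:2]+o-S; a=np.radians(-13.9); ux=np.array([np.cos(a),np.sin(a)]); uy=np.array([-ux[1],ux[0]])
        x=d@ux; y=d@uy; Z=P[...,2]
        pl=(x>92)&(x<116)&(abs(y)<68)&(Z>55)&(Z<112)
        pf=(x>186)&(x<208)&(abs(y)<68)&(Z>55)&(Z<112)
        sh=(x>232)&(x<270)&(abs(y)<60)&(Z>80)&(Z<110)
        print(n,[(int(m.sum()),round(float(np.median(Z[m])),2)) for m in (pl,pf,sh)])
E
python3 - <<'E'
from workcell import *
from h import *
heights(None,"")
heights(camera,"3")
s=read_state();print(s["time"],s["torque"],s["ft_force"])
E
```

```text
top [(435, 71.78), (264, 73.08), (604, 93.51)]
scene [(446, 71.95), (611, 73.44), (784, 94.07)]
top [(432, 75.24), (268, 77.15), (607, 93.42)]
scene [(455, 75.65), (616, 77.09), (793, 94.12)]
11.9667 [-0.44448459  1.12168484  0.04190442] [-5.11727212 -2.04730013  2.40038812]
```

```bash
python3 - <<'E'
from h import *
for t,o in (("top0",(2.2,2.3)),("top3",(2.2,2.3)),("scene0",(-2.2,1.2)),("scene3",(-2.2,1.2))):
    c=load(t);P=pts(c); d=P[...,:2]+o-S; a=np.radians(-13.9); ux=np.array([np.cos(a),np.sin(a)]); uy=np.array([-ux[1],ux[0]])
    x=d@ux; y=d@uy; Z=P[...,2]
    print(t,[(b,round(float(np.median(Z[(x>b)&(x<b+8)&(abs(y)>62)&(abs(y)<72)&(Z>60)])),1)) for b in range(84,290,8) if ((x>b)&(x<b+8)&(abs(y)>62)&(abs(y)<72)&(Z>60)).sum()>4])
    print("  table",[(b,round(float(np.median(Z[(x>b)&(x<b+20)&(y>90)&(y<150)&(Z<30)])),1)) for b in range(0,380,40)], [(b,round(float(np.median(Z[(x>b)&(x<b+20)&(y<-90)&(y>-150)&(Z<30)])),1)) for b in range(0,380,40)])
E
```

```text
top0 [(84, 72.0), (92, 72.2), (100, 71.5), (108, 71.8), (116, 72.6), (124, 71.4), (132, 71.8), (140, 72.1), (148, 71.6), (156, 72.8), (164, 72.3), (172, 72.9), (180, 71.1), (188, 71.2), (196, 71.7), (204, 71.4), (212, 69.3), (220, 90.6), (228, 93.0), (236, 92.6), (244, 93.4), (252, 93.2), (260, 91.6), (268, 92.8), (276, 93.0)]
  table [(0, -0.0), (40, -0.2), (80, -0.4), (120, -0.5), (160, -0.5), (200, -0.6), (240, -0.1), (280, 0.0), (320, 0.6), (360, 0.1)] [(0, 0.0), (40, 0.1), (80, -0.3), (120, 0.3), (160, 0.1), (200, 0.7), (240, -0.3), (280, 0.3), (320, 0.5), (360, 0.3)]
top3 [(84, 74.3), (92, 75.1), (100, 74.8), (108, 75.3), (116, 74.7), (124, 74.9), (132, 74.4), (140, 75.1), (148, 76.3), (156, 76.3), (164, 75.2), (172, 76.6), (180, 75.6), (188, 75.5), (196, 75.1), (204, 76.7), (212, 75.2), (220, 91.7), (228, 92.4), (236, 93.8), (244, 92.8), (252, 93.7), (260, 93.0), (268, 93.6), (276, 93.6)]
  table [(0, -0.2), (40, -0.8), (80, -0.1), (120, -0.0), (160, -0.2), (200, 0.3), (240, -0.1), (280, 0.3), (320, 0.3), (360, 0.4)] [(0, 0.1), (40, 0.2), (80, 0.1), (120, 0.1), (160, -0.0), (2
[... 533 characters left out ...]
 0.2), (40, 0.2), (80, 0.3), (120, 0.1), (160, 0.5), (200, 0.3), (240, 0.4), (280, 0.6), (320, 0.9), (360, 0.6)]
scene3 [(84, 75.3), (92, 76.2), (100, 75.8), (108, 75.6), (116, 75.2), (124, 75.4), (132, 75.6), (140, 75.2), (148, 75.5), (156, 75.5), (164, 76.2), (172, 76.0), (180, 75.6), (188, 75.7), (196, 76.2), (204, 76.1), (212, 73.9), (220, 93.7), (228, 94.4), (236, 93.6), (244, 93.2), (252, 94.3), (260, 94.2), (268, 94.4), (276, 93.5), (284, 89.7)]
  table [(0, -0.1), (40, 0.2), (80, 0.2), (120, 0.2), (160, -0.1), (200, 0.3), (240, 0.6), (280, 1.0), (320, 1.1), (360, 1.2)] [(0, 0.2), (40, 0.5), (80, 0.4), (120, 0.9), (160, 0.0), (200, 0.4), (240, 0.6), (280, 0.5), (320, 0.6), (360, 1.0)]
```

The plate is flat at 71.8 mm and the shelf is at about 93.3 mm, so the lift needed is about 21.5 mm, or 516°. The 90° so far gave 3.75 mm, which matches the 15 mm pitch. I'll keep winding.

```bash
python3 - <<'E'
from workcell import *
from h import *
wind(movel,read_state,-154,-334,off=(-0.5,0))
E
```

```text
-199.0 13.27 [450.4  58.7 130.6] rad 0.9 tan -0.2 z -1.4
-244.0 14.57 [484.1  96.  130.5] rad -5.0 tan -0.3 z -2.3
-289.0 15.87 [533.4  98.4 130.2] rad -7.9 tan 0.2 z -2.6
-334.0 17.17 [570.1  65.8 130. ] rad -7.2 tan -0.0 z -3.0
max 8.300982775023284
```

```bash
python3 - <<'E'
from workcell import *
from h import *
wind(movel,read_state,-334,-550,off=(-0.8,-0.8))
heights(camera,"4")
for t,o in (("top4",(2.2,2.3)),("scene4",(-2.2,1.2))):
    c=load(t);P=pts(c); d=P[...,:2]+o-S; a=np.radians(-13.9); ux=np.array([np.cos(a),np.sin(a)]); uy=np.array([-ux[1],ux[0]])
    x=d@ux; y=d@uy; Z=P[...,2]
    b=(abs(y)<72)&(Z>60)
    e=b&(abs(y)>62)
    print(t,[round(float(np.mean(Z[m])),2) for m in (e&(x>90)&(x<208),b&(x>90)&(x<117)&(Z<98),b&(x>230)&(x<275)&(Z<100)&(Z>86))],[int(m.sum()) for m in (e,)])
E
```

```text
-377.2 18.45 [573.4  16.1 130.5] rad -6.2 tan 0.6 z -4.2
-420.4 19.73 [543.3 -20.2 130.6] rad -8.3 tan -0.3 z -4.1
-463.6 21.0 [496.9 -26.7 131. ] rad -8.1 tan 0.4 z -6.0
-506.8 22.27 [457.    1.2 130.7] rad -3.6 tan 0.7 z -1.5
-550.0 23.55 [447.4  48.5 130.6] rad -2.9 tan 0.0 z -1.1
max 10.76288178249767
top [(450, 91.51), (170, 91.93), (614, 93.75)]
scene [(462, 92.13), (475, 92.52), (793, 94.09)]
top4 [92.02, 91.7, 93.6] [1231]
scene4 [92.24, 92.15, 94.07] [1260]
```

```bash
python3 - <<'E'
from workcell import *
from h import *
wind(movel,read_state,-550,-586,step=12,off=(-0.6,-0.4))
open_gripper()
s=read_state(); e=s["eef_pos"]; print(s["time"],s["ft_force"],s["finger_gap"])
print(movel([e[0],e[1],230],max_speed=100,guard=10))
movel([400,280,280],max_speed=200)
wait(0.3)
heights(camera,"5")
for t,o in (("top5",(2.2,2.3)),("scene5",(-2.2,1.2))):
    c=load(t);P=pts(c); D=P[...,:2]+o; d=D-S; a=np.radians(-13.9); ux=np.array([np.cos(a),np.sin(a)]); uy=np.array([-ux[1],ux[0]])
    x=d@ux; y=d@uy; Z=P[...,2]
    b=(abs(y)<72)&(Z>60); e=b&(abs(y)>62)
    print(t,[round(float(np.mean(Z[m])),2) for m in (e&(x>90)&(x<208),b&(x>90)&(x<117)&(Z<99),b&(x>230)&(x<275)&(Z<100)&(Z>86))])
    m=(np.hypot(x,y)<30)&(Z>132)&(Z<148); print(" hub",np.median(Z[m]),cv2.minAreaRect(D[m].astype(np.float32)))
print(read_state()["time"],read_state()["ft_force"])
c1,c2=[cv2.imread(f"pics/{n}5.png") for n in ("top","scene")]
cv2.imwrite("pics/h5.png",np.hstack([cv2.resize(c1[80:240,240:400],(400,400)),cv2.resize(c2[170:330,220:380],(400,400))]))
E
```

```text
-586.0 24.78 [466.9  84.3 130.6] rad -3.4 tan 0.2 z -2.0
max 3.9412784868998125
25.4167 [ 0.63474602  0.41790815 -1.12719166] 85.36815093341436
False
top [(449, 93.39), (179, 93.26), (610, 93.52)]
scene [(468, 93.59), (463, 94.1), (789, 94.21)]
top5 [93.08, 93.29, 93.52]
 hub 140.20591778468065 ((512.0875244140625, 36.70702362060547), (30.631031036376953, 29.938783645629883), 43.479087829589844)
scene5 [93.75, 93.57, 94.1]
 hub 140.2813400268609 ((511.694091796875, 38.15617752075195), (31.422285079956055, 30.55489158630371), 43.56637191772461)
28.175 [-0.54921614 -0.84535311  0.45560984]
```

View pics/h5.png

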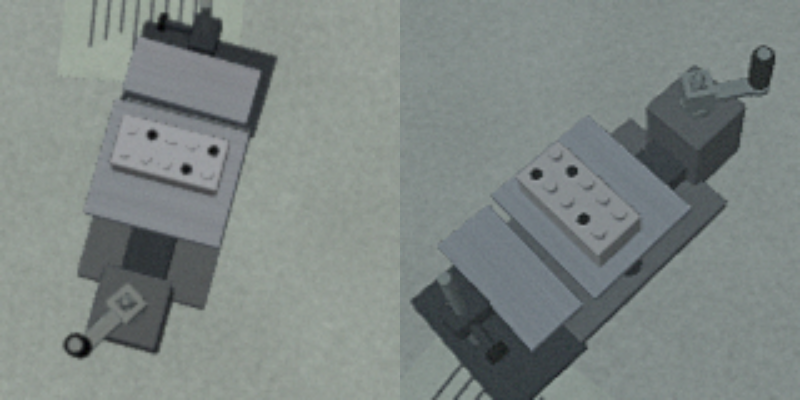

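View pics/scene5.png

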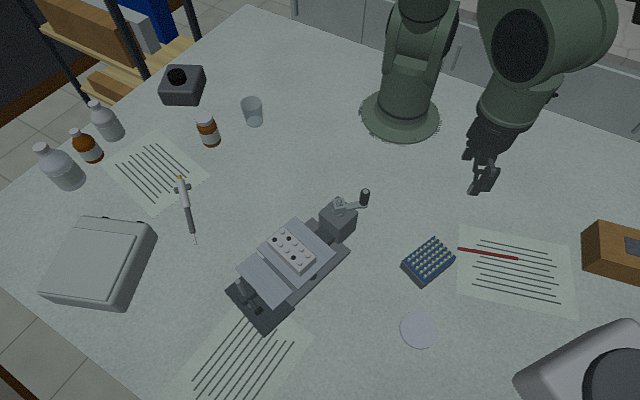

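The final pictures show the plate and shelf level, the crank seated (hub top at 140.2 mm, nominal 140), the rack in place and nothing else disturbed. I'm handing in.

```bash
python3 - <<'E'
from workcell import *
print(finish_job()); print(read_state()["time"])
E
```

```text
the job is handed in; nothing more can be done
None
the job is handed in; nothing more can be done
```

The job is handed in: the crank is seated on the shaft, and the plate is level with the shelf to within about 0.5 mm. I picked the crank up by its grip and it dropped onto the shaft at the first try, at about -64°. I then wound it 522° clockwise, released it and backed away, at 28 s of the 72 s allowed.

**Last checks**
- **Plate height:** the plate is 0.2–0.5 mm below the shelf by either camera, against the 3 mm limit. The winding agrees: 522° should lift 21.75 mm, and I measured a gap of about 21.5 mm at the start.
- **Crank:** the hub top is at 140.2 mm, nominally 140 mm when fully down. The hub is within about 1 mm of the shaft axis and looks level.
- **Forces:** the highest wrist force I sampled while winding was 11 N.
- **Surroundings:** the rack stands where it was on the plate, and nothing else appears moved. I judged both from the pictures only.

**Disagreements:** the two cameras first differed by 5–8 mm in horizontal position. Correcting each against the robot base brought them to about 1–2 mm for the shaft and hub, and the held crank's position confirmed this. A steady side force of up to about 8 N remained while winding, from a small error in the assumed shaft centre. Changing the centre shifted this force but did not remove it.

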